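# Sweep the loose nuts off the sorting board into the bin

## Task

Three loose hexagonal nuts lie on the sorting board: with your fingertips, sweep all three across the board and over its edge into the low-fronted yellow bin that stands against it. Only push them gently - do not pinch, press hard on or lift any nut - and leave the gear and the roll of tape on the board, and everything else around it, where it is.

Things in the scene. Friction and masses are not known exactly. Their poses are not given: they have to be found in the camera images.
- board: plywood board, fixed, 240 mm along its x, 200 mm along its y, flat rimless top 35 mm above the grey riser it stands on (riser top 140 mm above the bench, so board top at z = 175 mm). Origin: centre of its underside. x points roughly away from the robot, +y (left) to the bin; nuts go over the edge at y = +100 mm. Nuts start within x = -40..40, y = -60..30 mm of this frame
- bin: yellow stacking bin, fixed, 174 deep, 139 wide, 68 mm high, low open front facing the board's edge (1.5 mm gap). Sides slope down to the front lip, 29 mm high, 6 mm below the board's top. Inner floor 3 mm above the riser, inner width 124 mm, walls 2-3 mm. Origin: centre of its underside. +x runs from the lip (x = -84 mm) to the back wall (+84 mm), along the board's +y; y across its width
- nut_0: loose hexagonal steel nut, lying flat on the board: 23 mm across flats, 26 mm across corners, 13 mm high, about 30 g, with a 16 mm hole. Origin: centre of its underside. The three nuts are alike
- nut_1: loose hexagonal steel nut, lying flat on the board: 23 mm across flats, 26 mm across corners, 13 mm high, about 30 g, with a 16 mm hole. Origin: centre of its underside. The three nuts are alike
- nut_2: loose hexagonal steel nut, lying flat on the board: 23 mm across flats, 26 mm across corners, 13 mm high, about 30 g, with a 16 mm hole. Origin: centre of its underside. The three nuts are alike
- gear: steel spur gear with hub, 60 mm diameter, 21 mm high, lying loose on the board at its near or far side, centre 87 mm or more from the board's y axis. Origin: centre of its underside. To be left alone
- tape: roll of black tape lying flat, 58 mm diameter, 19 mm high, loose on the board at the other side, centre 87 mm or more from the board's y axis. Origin: about the centre of its underside. To be left alone
- grease: grease tin of 80 mm diameter, 69 mm high, at the riser's front right corner. Origin: centre of its underside. To be left alone

How it is judged:
At the end, for the whole second after the job is handed in: All three nuts lie inside the bin, between its walls and less than 45 mm above its foot, at rest (under 20 mm/s) (x of nut_0 in the frame of bin between -0.082 and 0.083 m and y of nut_0 in the frame of bin between -0.062 and 0.062 m and z of each of nut_0, nut_1, nut_2 in the frame of bin below 0.045 m and linear speed of each of nut_0, nut_1, nut_2 below 0.02 m/s and x of nut_1 in the frame of bin between -0.082 and 0.083 m and y of nut_1 in the frame of bin between -0.062 and 0.062 m and x of nut_2 in the frame of bin between -0.082 and 0.083 m and y of nut_2 in the frame of bin between -0.062 and 0.062 m); the robot touches nothing.
It fails at once if a nut was lifted (its underside's centre more than 25 mm above the board's top) (height (world z) of any of nut_0, nut_1, nut_2 above 0.2 m).
It fails at once if a nut was pinched or pressed hard (over 15 N between the fingers and a nut that is not sliding) ((contact force between the fingers and nut_0 above 15 N and linear speed of nut_0 below 0.03 m/s) or (contact force between the fingers and nut_1 above 15 N and linear speed of nut_1 below 0.03 m/s) or (contact force between the fingers and nut_2 above 15 N and linear speed of nut_2 below 0.03 m/s)).
It fails at once if the gear or the tape on the board was moved (more than 15 mm) (distance of any of gear, tape from where it was at the start of the episode above 0.015 m).
It fails at once if the grease tin was moved (more than 15 mm) (distance of grease from where it was at the start of the episode above 0.015 m).
It also fails if it takes over 54 s, if anything falls off the work surface, if the arm or the gripper's body presses on something with over 40 N, if the wrist force passes 120 N, or if a joint passes its speed limit or range.

## Robot

A 6-joint arm with a two-finger parallel gripper is mounted at the origin on a cart in front of the work surface, level with it; the furniture and walls round the work are solid. World frame = base frame: x ahead of the robot, y to its left, z up, the work surface at z = 0. Lengths are in m, angles in rad, forces in N, time in s.
With the tool pointing down it reaches from about 0.375 to 0.975 m from the base axis. Payload 3.8 kg.
Tool frame: the origin (TCP) lies on the centre line of the jaws, within the pads' length; the fingertips stand 11 mm ahead of it and the grasp point (between the pads) lies 8 mm behind it; z points along the fingers, y is the line along which they close (so a half turn about z gives the same grasp; the last joint's range is limited). The gripper opens to 85 mm and grips with 20 to 120 N. Pads are 22 mm wide; open, the fingers measure 114 mm over their backs; the gripper's body (76 mm by 85 mm) begins 54 mm behind the grasp point. The pads swing forward as they close: fully open they stand 13 mm farther back than shut.
Start: joints at [-1.293, 0.264, 1.604, -0, 1.274, -0.037], TCP at [0.209, -0.642, 0.242] pointing down, gripper open.
Joint ranges: [-2.63, 2.63], [-0.94, 2.18], [0.31, 2.57], [-1.31, 4.45], [0, 2.66], [-2.55, 2.55]. Speed limits (rad/s): [2.57, 2.57, 3.14, 3.14, 3.14, 3.14].

## Interface

Orientations are given as [roll, pitch, yaw] about the fixed x, y, z axes, in that order (R = Rz(yaw) Ry(pitch) Rx(roll)).
In Python, from bench import sensors, cams, env gives the robot as it stands. The module is installed in compiled form; this text tells all that it offers.
- The arm moves only by the tool play_rows, never from a script. Its argument "series" is a list of rows, each an object of numbers: "x", "y", "z": the shift along the tool's x, y, z in m; "turn": the turn about the tool's z in rad; "fingers": the opening in per cent of the stroke, from 0 (shut) to 100 (fully open). A call has 1 to 10 rows; each row is the pose to reach, as a shift and turn from the pose commanded when the call began, along the tool's axes at that moment; what a row does not reach only later rows make up. A row lasts 1/8 s, in which the tool goes at most 62.5 mm and 10.7 degrees, less where a joint would pass 70% of its speed; a pose out of reach is approached as far as the arm can. A call with a gripper value outside its range is refused whole. The fingers move at their own pace and stop on an object; the grip force is fixed at half the most. Time passes only in rows, so rows that repeat a pose let the fingers close. It gives the time, the measured TCP pose, the force, the opening and the grip force at its end, in the units of the state.
- sensors.state(): the state, without advancing time (a new reading comes with each control period).
- cams.get_image(name): name is "scene" or "side" or "wrist"; returns a dict with "pixels" (400x640x3 uint8, red, green, blue), "mtx" (3x3 intrinsics, pixels), "world_from_camera" (4x4, takes a point from camera to world coordinates). Camera axes: x right, y down, z forward; pixel columns grow to the right and rows downward; lengths in m; the calibration is good to about 2 mm. A picture is of the moment at which its call begins. There is no depth.
- env.close_job(): hands the job in; it is judged then, once.
The state is a dict: "time": time; "joint_positions": joint angles; "dq": joint speeds; "effort": joint torques, N m; "tool_pos": TCP position; "eef_rot": TCP orientation; "wrist_force": force on the tool from outside, world axes, zero at the start; "ft_torque": the same for the moment, N m; "grip_width": opening from 0.0 (shut) to 1.0 (fully open); "finger_force": force on a finger pad.
Only numpy, scipy, OpenCV 4.12 (cv2) and the standard library are available. Lean on these libraries where they do the work, as an engineer would, in place of code of your own. Each camera call takes 0.05 s, during which the arm holds its last target. There are 200 camera calls.

## Working session

There is one attempt and no reset: what is moved stays moved. The work goes in short steps, Python scripts to look and compute and a tool call to move; the robot and the scene stay as the last step left them, time stands still between calls to the robot, and variables do not carry over. Pictures are saved under pics/ and viewed, at most 10 in all, crops included, and the job is handed in when it is done.

Besides the shell and the picture viewer there is one more tool, called after ">>>" as a command line: name --argument value ..., lists and objects as JSON in quotes. play_rows: Moves the arm, as the interface text tells. Its arguments: {"type":"object","properties":{"series":{"type":"array"}},"required":["series"]}

```bash
mkdir -p pics
cat > h.py <<'E'
import numpy as np, cv2
from bench import sensors, cams, env
def ray(im,u,v,z):
    K=im["mtx"];T=im["world_from_camera"]
    d=T[:3,:3]@np.linalg.solve(K,[u,v,1.0]);o=T[:3,3]
    return o+d*(z-o[2])/d[2]
def save(im,n): cv2.imwrite("pics/"+n,cv2.cvtColor(im["pixels"],cv2.COLOR_RGB2BGR))
E
python3 - <<'E'
from h import *
s=sensors.state();print(s)
a=cams.get_image("scene");b=cams.get_image("side")
save(a,"scene0.png");save(b,"side0.png")
np.set_printoptions(precision=3,suppress=True)
for i in(a,b):print(i["mtx"],i["world_from_camera"])
E
```

```text
{'time': 0.0, 'joint_positions': array([-1.29291536e+00,  2.64725602e-01,  1.60541344e+00,  2.32504094e-05,
        1.27369048e+00, -3.69032963e-02]), 'dq': array([ 0.00061514, -0.00251069,  0.00146554, -0.00037369, -0.00212267,
       -0.00072531]), 'effort': array([ 1.77821028e-03, -5.15115309e+01, -3.67314184e+01, -1.75982873e-04,
        1.31454086e-02, -1.17303782e-05]), 'tool_pos': array([ 0.20879258, -0.64113636,  0.24095926]), 'eef_rot': array([-3.13935813e+00, -1.04730428e-04,  3.14777318e-01]), 'wrist_force': array([-0.77869638,  0.38257396, -0.05403753]), 'ft_torque': array([ 0.0041984 ,  0.00816336, -0.00966113]), 'finger_force': 0.0, 'grip_width': 1.0026121784300557}
[[477.589   0.    320.841]
 [  0.    477.589 202.985]
 [  0.      0.      1.   ]] [[-0.607 -0.564  0.56  -0.003]
 [-0.795  0.431 -0.427  0.512]
 [-0.    -0.704 -0.71   0.818]
 [ 0.     0.     0.     1.   ]]
[[500.888   0.    315.173]
 [  0.    500.888 204.86 ]
 [  0.      0.      1.   ]] [[ 0.962 -0.188  0.195  0.331]
 [-0.271 -0.641  0.718 -0.546]
 [-0.01  -0.744 -0.668  0.83 ]
 [ 0.     0.     0.     1.   ]]
```

View pics/scene0.png

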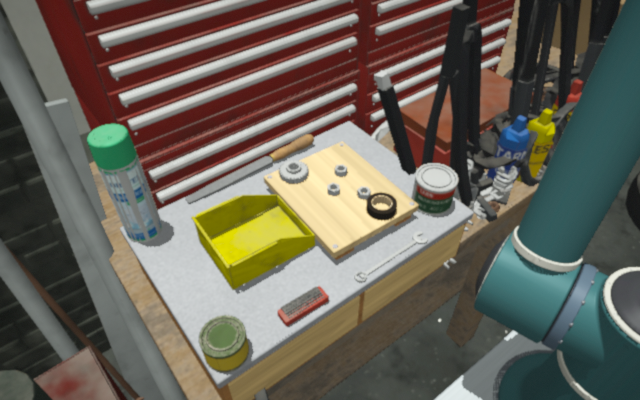

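View pics/side0.png

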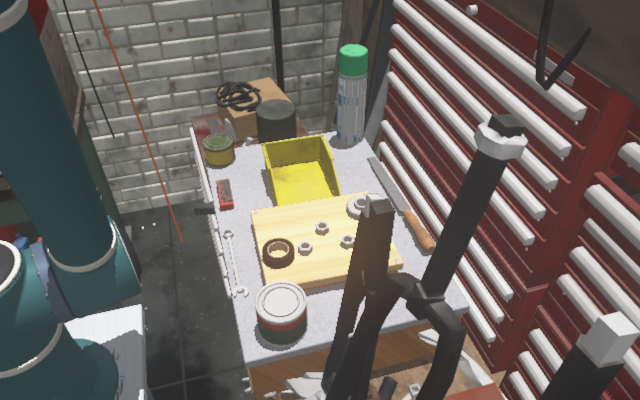

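The scene view shows the nuts at about (341,170), (334,189) and (364,193), the gear at (294,172), the tape at (381,206) and the bin at (255,235). The side view shows the nuts at (322,227), (306,247) and (347,240), with black stands in the foreground.

```bash
cat >> h.py <<'E'
def blobs(im,box,z=0.182,amin=40):
    hsv=cv2.cvtColor(im["pixels"],cv2.COLOR_RGB2HSV)
    wood=cv2.inRange(hsv,(8,50,120),(27,255,255))
    n,l,st,c=cv2.connectedComponentsWithStats(wood)
    k=1+np.argmax(st[1:,4]); w=(l==k).astype(np.uint8)
    cs=max(cv2.findContours(w,0,2)[0],key=cv2.contourArea)
    hull=cv2.convexHull(cs); m=np.zeros_like(w);cv2.fillPoly(m,[hull],1)
    inn=cv2.subtract(cv2.erode(m,np.ones((3,3))),w)
    n,l,st,c=cv2.connectedComponentsWithStats(inn)
    return hull,[(c[i],st[i,4]) for i in range(1,n) if st[i,4]>=amin]
E
python3 - <<'E'
from h import *
np.set_printoptions(precision=3,suppress=True)
ims={}
for n in("scene","side"):
    a=cams.get_image(n);ims[n]=a
    hull,bl=blobs(a,None)
    ap=cv2.approxPolyDP(hull,6,True)[:,0]
    print(n,"corners");
    for p in ap:print(p,ray(a,*p,0.175))
    for c,s in bl:print(c,s,ray(a,*c,0.182))
def tri(p,q):
    A=[];b=[]
    M=np.zeros((3,3));r=np.zeros(3)
    for n,u in(("scene",p),("side",q)):
        o=ims[n]["world_from_camera"][:3,3];d=ray(ims[n],*u,0)-o;d/=np.linalg.norm(d)
        P=np.eye(3)-np.outer(d,d);M+=P;r+=P@o
    x=np.linalg.solve(M,r);return x
print("stick1",tri((383,78),(375,203)),tri((383,78),(500,135)),tri((460,8),(500,135)))
print("nuts",tri((341,170),(347,240)),tri((334,189),(322,227)),tri((364,193),(306,247)))
for p in((194,212),(265,197),(315,243),(235,285)):print("bin",ray(ims["scene"],*p,0.175))
print("grease",tri((436,173),(281,297)))
E
```

```text
scene corners
[343 142] [ 0.623 -0.026  0.175]
[418 205] [ 0.388 -0.017  0.175]
[333 257] [0.388 0.188 0.175]
[264 177] [0.631 0.172 0.175]
[294.438 172.471] 454 [0.599 0.12  0.182]
[340.504 169.719] 121 [0.549 0.041 0.182]
[333.143 188.301] 133 [0.516 0.087 0.182]
[378.076 203.608] 802 [0.432 0.046 0.182]
side corners
[322 134] [0.605 0.392 0.175]
[363 192] [0.626 0.169 0.175]
[346 278] [ 0.523 -0.033  0.175]
[305 290] [ 0.45  -0.039  0.175]
[266 284] [ 0.391 -0.008  0.175]
[251 216] [0.396 0.163 0.175]
[261 143] [0.462 0.397 0.175]
[324.242 158.752] 318 [0.58  0.289 0.182]
[305.731 145.398] 108 [0.555 0.349 0.182]
[343.288 176.397] 556 [0.6   0.22  0.182]
[262.762 186.733] 749 [0.434 0.234 0.182]
[301.261 183.631] 1722 [0.511 0.222 0.182]
[354.115 206.059] 270 [0.592 0.127 0.182]
[332.895 224.849] 325 [0.537 0.089 0.182]
[287.303 231.945] 290 [0.452 0.094 0.182]
[324.635 243.069] 452 [0.509 0.048 0.182]
[277.722 253.246] 760 [0.423 0.048 0.182]
[317.546 255.082] 97 [0.489 0.024 0.182]
[285.196 283.687] 163 [ 0.421 -0.022  0.182]
stick1 [ 0.552 -0.055  0.354] [ 0.648 -0.087  0.391] [ 0.571 -0.205  0.502]
nuts [0.548 0.042 0.184] [0.515 0.087 0.183] [0.473 0.047 0.181]
bin [0.628 0.328 0.175]
bin [0.582 0.201 0.175]
bin [0.432 0.194 0.175]
bin [0.44  0.35  0.175]
grease [ 0.404 -0.072  0.215]
```

Run:
```python
from h import *
np.set_printoptions(precision=3,suppress=True)
ims={n:cams.get_image(n) for n in("scene","side")}
def tri(p,q):
    M=np.zeros((3,3));r=np.zeros(3);L=[]
    for n,u in(("scene",p),("side",q)):
        o=ims[n]["world_from_camera"][:3,3];d=ray(ims[n],*u,0)-o;d/=np.linalg.norm(d)
        P=np.eye(3)-np.outer(d,d);M+=P;r+=P@o;L.append((o,P))
    x=np.linalg.solve(M,r);return x,[round(float(np.linalg.norm(P@(x-o))),3) for o,P in L]
for p in((383,78),(460,8)):
  for q in((375,203),(500,135),(610,335)):print(p,q,tri(p,q))
a=ims["scene"]["pixels"][60:290,220:490];b=ims["side"]["pixels"][120:350,200:470]
f=lambda i:cv2.resize(i,None,fx=1.48*1,fy=1.48,interpolation=3)
a=cv2.resize(a,(400,341),interpolation=2);b=cv2.resize(b,(400,341),interpolation=2)
cv2.imwrite("pics/c.png",np.hstack([a,b])[:,:,::-1])
```

```text
(383, 78) (375, 203) (array([ 0.552, -0.055,  0.354]), [0.001, 0.001])
(383, 78) (500, 135) (array([ 0.648, -0.087,  0.391]), [0.091, 0.091])
(383, 78) (610, 335) (array([ 0.803, -0.277,  0.194]), [0.04, 0.04])
(460, 8) (375, 203) (array([ 0.5  , -0.173,  0.47 ]), [0.001, 0.001])
(460, 8) (500, 135) (array([ 0.571, -0.205,  0.502]), [0.066, 0.066])
(460, 8) (610, 335) (array([ 0.66 , -0.36 ,  0.391]), [0.026, 0.026])
```

View pics/c.png

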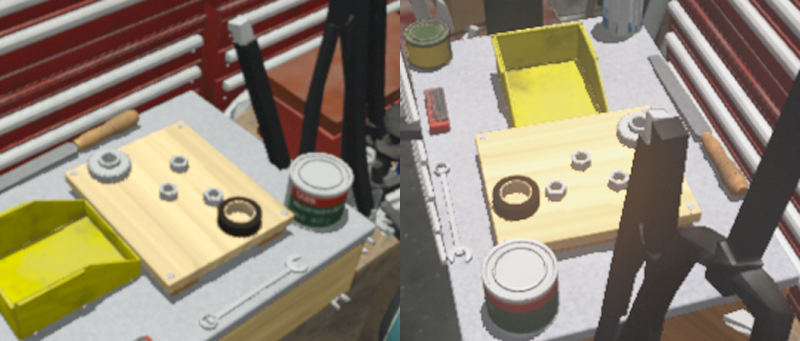

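The crop shows the nuts clear of the tape and the gear. A black post leans over the board's right edge, with its cap at scene (383,78) and side (378,204). I'll locate that post and the bin before moving.

Run:
```python
from h import *
np.set_printoptions(precision=3,suppress=True)
S=cams.get_image("scene");D=cams.get_image("side");W=cams.get_image("wrist")
print("wristcam",W["world_from_camera"][:3])
o=D["world_from_camera"][:3,3];n=np.cross(ray(D,379,204,0)-o,ray(D,348,350,0)-o)
c=S["world_from_camera"][:3,3]
for p in((383,78),(396,125),(409,171)):
    d=ray(S,*p,0)-c;print("stick",c+d*(n@(o-c))/(n@d))
# bin: yellow mask
for nme,im in(("scene",S),("side",D)):
    h=cv2.cvtColor(im["pixels"],cv2.COLOR_RGB2HSV);m=cv2.inRange(h,(24,150,60),(34,255,255))
    k=max(cv2.findContours(m,0,2)[0],key=cv2.contourArea)
    for p in cv2.approxPolyDP(cv2.convexHull(k),4,True)[:,0]:print(nme,p,"top",ray(im,*p,.208)[:2],"lip",ray(im,*p,.169)[:2],"foot",ray(im,*p,.14)[:2])
# gear, tape by two-height check
print("gear",ray(S,294,171,.19),ray(D,358,206,.19),"tape",ray(S,381,206,.19),ray(D,278,252,.19))
g=cv2.cvtColor(S["pixels"],cv2.COLOR_RGB2HSV);m=cv2.inRange(g,(0,0,0),(179,255,70));m[:185]=0;m[225:]=0;m[:,:360]=0;m[:,402:]=0
x=cv2.boundingRect(m);print(x)
```

```text
wristcam [[ 0.311 -0.914 -0.26   0.275]
 [-0.95  -0.299 -0.086 -0.62 ]
 [ 0.     0.274 -0.962  0.375]]
stick [ 0.556 -0.06   0.35 ]
stick [ 0.532 -0.086  0.246]
stick [ 0.504 -0.117  0.126]
scene [277 195] top [0.543 0.197] lip [0.578 0.177] foot [0.604 0.162]
scene [313 233] top [0.429 0.199] lip [0.457 0.179] foot [0.477 0.165]
scene [314 244] top [0.409 0.213] lip [0.435 0.193] foot [0.455 0.179]
scene [233 288] top [0.414 0.363] lip [0.441 0.354] foot [0.46  0.347]
scene [201 242] top [0.526 0.359] lip [0.56 0.35] foot [0.585 0.342]
scene [192 217] top [0.587 0.345] lip [0.625 0.335] foot [0.653 0.327]
scene [237 197] top [0.583 0.258] lip [0.62  0.241] foot [0.648 0.229]
side [317 161] top [0.554 0.253] lip [0.567 0.303] foot [0.578 0.34 ]
side [330 192] top [0.55  0.151] lip [0.564 0.195] foot [0.574 0.227]
side [278 205] top [0.447 0.143] lip [0.454 0.186] foot [0.459 0.218]
side [271 171] top [0.456 0.247] lip [0.463 0.296] foot [0.469 0.333]
gear [0.595 0.123 0.19 ] [0.596 0.117 0.19 ] tape [0.419 0.051 0.19 ] [0.423 0.043 0.19 ]
(367, 194, 29, 25)
```

>>> play_rows --series '[{"x":0,"y":0,"z":-0.05,"fingers":100},{"x":0,"y":0,"z":-0.1,"fingers":100}]'

```text
invalid input
```

>>> play_rows --series '[{"x":0,"y":0,"z":-0.05,"turn":0,"fingers":100},{"x":0.03,"y":-0.04,"z":-0.1,"turn":0,"fingers":100},{"x":0.07,"y":-0.09,"z":-0.12,"turn":0.1,"fingers":100},{"x":0.1,"y":-0.14,"z":-0.13,"turn":0.2,"fingers":100},{"x":0.135,"y":-0.19,"z":-0.13,"turn":0.3,"fingers":100},{"x":0.17,"y":-0.24,"z":-0.13,"turn":0.37,"fingers":100},{"x":0.21,"y":-0.29,"z":-0.13,"turn":0.37,"fingers":100},{"x":0.24,"y":-0.34,"z":-0.13,"turn":0.37,"fingers":100},{"x":0.27,"y":-0.39,"z":-0.13,"turn":0.37,"fingers":100}]'

```text
time: 1.58
tool_pos: [0.3451, -0.1855, 0.3726]
eef_rot: [3.141, -0.001, -0.056]
wrist_force: [1.4, 0.5, -0.3]
grip_width: 1.0
finger_force: 0.0
```

>>> play_rows --series '[{"x":0.01,"y":-0.055,"z":0,"turn":0,"fingers":100},{"x":0.02,"y":-0.11,"z":0,"turn":0,"fingers":100},{"x":0.03,"y":-0.165,"z":0,"turn":0,"fingers":100},{"x":0.045,"y":-0.22,"z":0,"turn":0,"fingers":100},{"x":0.085,"y":-0.26,"z":0.01,"turn":0,"fingers":100},{"x":0.13,"y":-0.29,"z":0.04,"turn":0,"fingers":100},{"x":0.153,"y":-0.305,"z":0.09,"turn":0,"fingers":100},{"x":0.153,"y":-0.305,"z":0.14,"turn":0,"fingers":100},{"x":0.153,"y":-0.305,"z":0.14,"turn":0,"fingers":100}]'

```text
time: 2.7
tool_pos: [0.511, 0.1084, 0.2274]
eef_rot: [3.139, 0.01, -0.055]
wrist_force: [-0.3, 0.4, 0.4]
grip_width: 1.003
finger_force: 0.0
```

Run:
```python
from h import *
print(sensors.state()["tool_pos"])
W=cams.get_image("wrist");D=cams.get_image("side")
a=cv2.resize(W["pixels"],(480,300));b=cv2.resize(D["pixels"][130:300,210:420],(370,300))
b=cv2.resize(b,(320,300))
cv2.imwrite("pics/w1.png",np.hstack([a,b])[:,:,::-1])
```

```text
[0.51104935 0.10836874 0.22739156]
```

View pics/w1.png

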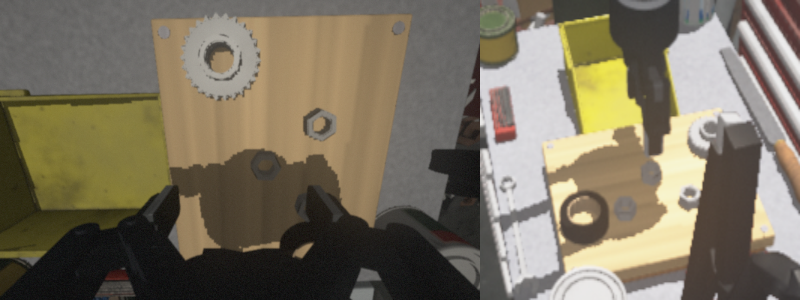

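The wrist view shows nut A at full-frame pixel (425,166), nut B at (353,220), the gear at (293,77) and the fingertips near (227,253) and (424,253). Nut C is partly behind the right fingertip.

Run:
```python
from h import *
np.set_printoptions(precision=4,suppress=True)
print(sensors.state()["tool_pos"])
W=cams.get_image("wrist")
for n,p in(("A",(425,166)),("B",(353,220)),("gear",(293,77))):print(n,ray(W,*p,.182 if n!="gear" else .19))
for z in(.21,.22,.23,.24):print(z,ray(W,238,252,z),ray(W,412,252,z))
```

```text
[0.5148 0.1087 0.2334]
A [0.5522 0.0401 0.182 ]
B [0.5175 0.0878 0.182 ]
gear [0.6091 0.1206 0.19  ]
0.21 [0.511  0.1599 0.21  ] [0.5053 0.0555 0.21  ]
0.22 [0.5157 0.1564 0.22  ] [0.5104 0.0586 0.22  ]
0.23 [0.5204 0.1528 0.23  ] [0.5155 0.0618 0.23  ]
0.24 [0.5251 0.1493 0.24  ] [0.5205 0.0649 0.24  ]
```

>>> play_rows --series '[{"x":0.002,"y":0,"z":0.03,"turn":0,"fingers":100},{"x":0.002,"y":0,"z":0.05,"turn":0,"fingers":100},{"x":0.002,"y":0,"z":0.052,"turn":0,"fingers":100},{"x":0.002,"y":0,"z":0.052,"turn":0,"fingers":100},{"x":0.002,"y":0,"z":0.052,"turn":0,"fingers":100}]'

```text
time: 3.48
tool_pos: [0.5179, 0.1088, 0.1825]
eef_rot: [-3.141, -0.004, -0.055]
wrist_force: [-0.6, -0.9, 0.5]
grip_width: 0.997
finger_force: 0.0
```

Run:
```python
from h import *
s=sensors.state();print(s["tool_pos"],s["wrist_force"])
W=cams.get_image("scene");D=cams.get_image("side")
a=cv2.resize(W["pixels"][130:250,280:440],(400,300),interpolation=2);b=cv2.resize(D["pixels"][165:285,240:400],(400,300),interpolation=2)
cv2.imwrite("pics/w2.png",np.hstack([a,b])[:,:,::-1])
```

```text
[0.51788726 0.10875322 0.18248405] [-0.5675114  -0.93430004  0.47247049]
```

View pics/w2.png

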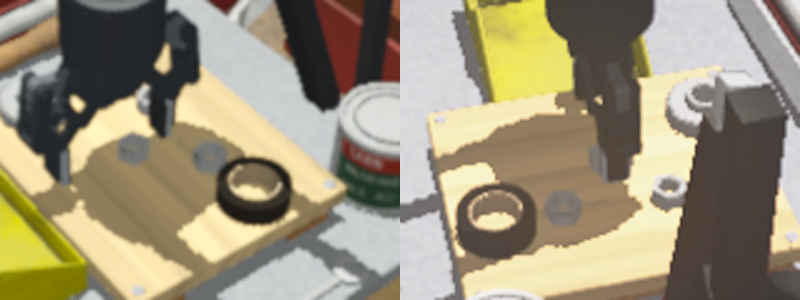

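The fingers straddle nut B with the tips just above the board, clear of nut C, the tape and the gear. Next I lower 4 mm and sweep.

>>> play_rows --series '[{"x":0,"y":0,"z":0.0045,"turn":0,"fingers":100},{"x":0,"y":-0.008,"z":0.0045,"turn":0,"fingers":100},{"x":0,"y":-0.02,"z":0.0045,"turn":0,"fingers":100},{"x":-0.001,"y":-0.036,"z":0.0045,"turn":0,"fingers":100},{"x":-0.002,"y":-0.052,"z":0.0045,"turn":0,"fingers":100},{"x":-0.003,"y":-0.068,"z":0.0045,"turn":0,"fingers":100},{"x":-0.004,"y":-0.084,"z":0.0045,"turn":0,"fingers":100},{"x":-0.005,"y":-0.1,"z":0.0045,"turn":0,"fingers":100},{"x":-0.005,"y":-0.116,"z":0.0045,"turn":0,"fingers":100},{"x":-0.005,"y":-0.132,"z":0.0045,"turn":0,"fingers":100}]'

```text
time: 4.82
tool_pos: [0.519, 0.2418, 0.1758]
eef_rot: [-3.141, -0.0, -0.055]
wrist_force: [0.1, -0.5, -0.0]
grip_width: 1.001
finger_force: 0.0
```

>>> play_rows --series '[{"x":0,"y":-0.012,"z":0,"turn":0,"fingers":100},{"x":0,"y":-0.012,"z":0,"turn":0,"fingers":100},{"x":0,"y":-0.012,"z":0,"turn":0,"fingers":100},{"x":0,"y":-0.012,"z":-0.04,"turn":0,"fingers":100},{"x":0,"y":-0.012,"z":-0.05,"turn":0,"fingers":100}]'

```text
time: 5.45
tool_pos: [0.5211, 0.2527, 0.2287]
eef_rot: [-3.14, -0.004, -0.056]
wrist_force: [0.0, 0.7, -0.4]
grip_width: 0.999
finger_force: 0.0
```

Run:
```python
from h import *
s=sensors.state();print(s["tool_pos"],s["wrist_force"])
W=cams.get_image("scene");D=cams.get_image("side");V=cams.get_image("wrist")
a=cv2.resize(W["pixels"][130:310,190:430],(400,300),interpolation=2);b=cv2.resize(V["pixels"],(400,250),interpolation=2)
b=cv2.copyMakeBorder(b,0,50,0,0,0)
cv2.imwrite("pics/w3.png",np.hstack([a,b])[:,:,::-1])
```

```text
[0.52114864 0.25274341 0.22865762] [ 0.01931599  0.71084021 -0.35959396]
```

View pics/w3.png

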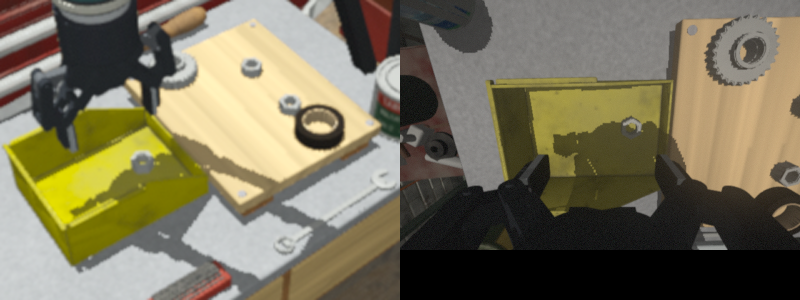

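Nut B is in the bin, at crop (142,160). Next is nut A, with a slight turn so the push leads away from the gear.

>>> play_rows --series '[{"x":0.01,"y":0.05,"z":0,"turn":-0.06,"fingers":100},{"x":0.02,"y":0.1,"z":0,"turn":-0.12,"fingers":100},{"x":0.03,"y":0.15,"z":0,"turn":-0.12,"fingers":100},{"x":0.0355,"y":0.19,"z":0,"turn":-0.12,"fingers":100},{"x":0.0355,"y":0.19,"z":0,"turn":-0.12,"fingers":100},{"x":0.0355,"y":0.19,"z":0.03,"turn":-0.12,"fingers":100},{"x":0.0355,"y":0.19,"z":0.046,"turn":-0.12,"fingers":100},{"x":0.0355,"y":0.19,"z":0.051,"turn":-0.12,"fingers":100},{"x":0.0355,"y":0.19,"z":0.051,"turn":-0.12,"fingers":100}]'

```text
time: 6.72
tool_pos: [0.5443, 0.0616, 0.1746]
eef_rot: [-3.141, 0.001, 0.066]
wrist_force: [-0.6, 0.2, 0.6]
grip_width: 0.995
finger_force: 0.0
```

Run:
```python
from h import *
s=sensors.state();print(s["tool_pos"],s["eef_rot"],s["wrist_force"])
W=cams.get_image("scene");D=cams.get_image("side");V=cams.get_image("wrist")
a=cv2.resize(W["pixels"][130:250,260:420],(400,300),interpolation=2);b=cv2.resize(V["pixels"],(400,250),interpolation=2)
b=cv2.copyMakeBorder(b,0,50,0,0,0)
cv2.imwrite("pics/w4.png",np.hstack([a,b])[:,:,::-1])
```

```text
[0.54430858 0.06157651 0.17455891] [-3.14145680e+00  5.86420739e-04  6.56116650e-02] [-0.61959817  0.18713108  0.62629866]
```

View pics/w4.png

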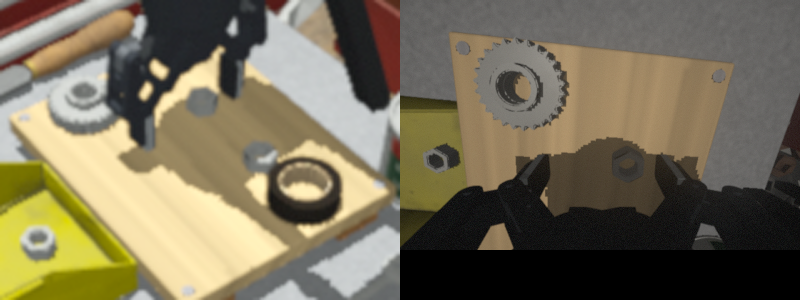

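Run:
```python
from h import *
s=sensors.state();print(s["tool_pos"])
V=cams.get_image("wrist");S=cams.get_image("scene")
print(ray(V,365,261,.184),ray(S,260+202*.4,130+102*.4,.182))
print("tips",ray(V,(548-400)*1.6,156*1.6,.18),ray(V,(655-400)*1.6,156*1.6,.18))
```

```text
[0.54514858 0.06135824 0.17551944]
[0.55060713 0.04122423 0.184     ] [0.54635587 0.0427657  0.182     ]
tips [0.55055392 0.10408376 0.18      ] [0.55613221 0.01995736 0.18      ]
```

>>> play_rows --series '[{"x":0,"y":-0.006,"z":-0.002,"turn":0,"fingers":100},{"x":0,"y":-0.018,"z":-0.002,"turn":0,"fingers":100},{"x":0,"y":-0.034,"z":-0.002,"turn":0,"fingers":100},{"x":0,"y":-0.05,"z":-0.002,"turn":0,"fingers":100},{"x":0,"y":-0.066,"z":-0.002,"turn":0,"fingers":100},{"x":0,"y":-0.082,"z":-0.002,"turn":0,"fingers":100},{"x":0,"y":-0.098,"z":-0.002,"turn":0,"fingers":100},{"x":0,"y":-0.114,"z":-0.002,"turn":0,"fingers":100}]'

```text
time: 7.98
tool_pos: [0.537, 0.1759, 0.1767]
eef_rot: [-3.142, 0.0, 0.065]
wrist_force: [0.3, 0.1, -0.1]
grip_width: 1.003
finger_force: 0.1
```

>>> play_rows --series '[{"x":0,"y":-0.016,"z":0,"turn":0,"fingers":100},{"x":0,"y":-0.032,"z":0,"turn":0,"fingers":100},{"x":0,"y":-0.048,"z":0,"turn":0,"fingers":100},{"x":0,"y":-0.064,"z":0,"turn":0,"fingers":100},{"x":0,"y":-0.076,"z":0,"turn":0,"fingers":100},{"x":0,"y":-0.076,"z":0,"turn":0,"fingers":100},{"x":0,"y":-0.076,"z":-0.03,"turn":0,"fingers":100},{"x":0,"y":-0.076,"z":-0.05,"turn":0,"fingers":100},{"x":0,"y":-0.076,"z":-0.05,"turn":0,"fingers":100}]'

```text
time: 9.1
tool_pos: [0.5338, 0.2509, 0.2294]
eef_rot: [-3.14, -0.005, 0.064]
wrist_force: [-0.3, -0.1, 0.8]
grip_width: 0.998
finger_force: 0.0
```

Run:
```python
from h import *
s=sensors.state();print(s["tool_pos"],s["eef_rot"],s["wrist_force"])
W=cams.get_image("scene");V=cams.get_image("wrist")
a=cv2.resize(W["pixels"][130:310,190:430],(400,300),interpolation=2);b=cv2.resize(V["pixels"],(400,250),interpolation=2)
b=cv2.copyMakeBorder(b,0,50,0,0,0)
cv2.imwrite("pics/w5.png",np.hstack([a,b])[:,:,::-1])
```

```text
[0.53377533 0.25087651 0.22942804] [-3.14009378 -0.00476008  0.06435347] [-0.2643106  -0.13831836  0.77849507]
```

View pics/w5.png

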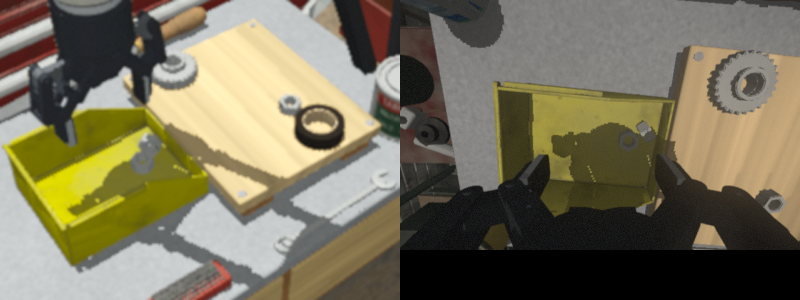

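Nuts A and B are both in the bin. Nut C remains next to the tape.

>>> play_rows --series '[{"x":-0.02,"y":0.05,"z":0,"turn":0.09,"fingers":100},{"x":-0.04,"y":0.1,"z":0,"turn":0.174,"fingers":100},{"x":-0.06,"y":0.15,"z":0,"turn":0.174,"fingers":100},{"x":-0.0645,"y":0.18,"z":0,"turn":0.174,"fingers":100},{"x":-0.0645,"y":0.18,"z":0,"turn":0.174,"fingers":100},{"x":-0.0645,"y":0.18,"z":0.015,"turn":0.174,"fingers":100},{"x":-0.0645,"y":0.18,"z":0.015,"turn":0.174,"fingers":100}]'

```text
time: 10.07
tool_pos: [0.478, 0.0675, 0.2093]
eef_rot: [3.141, 0.004, -0.108]
wrist_force: [-0.2, 0.1, 0.0]
grip_width: 1.002
finger_force: 0.0
```

Run:
```python
from h import *
s=sensors.state();print(s["tool_pos"],s["eef_rot"],s["wrist_force"])
W=cams.get_image("scene");V=cams.get_image("wrist")
a=cv2.resize(W["pixels"][130:250,280:440],(400,300),interpolation=2);b=cv2.resize(V["pixels"],(400,250),interpolation=2)
b=cv2.copyMakeBorder(b,0,50,0,0,0)
cv2.imwrite("pics/w6.png",np.hstack([a,b])[:,:,::-1])
```

```text
[0.47803324 0.06753953 0.20927978] [ 3.14105154  0.00437263 -0.10811376] [-0.24955556  0.05370096  0.03124369]
```

View pics/w6.png

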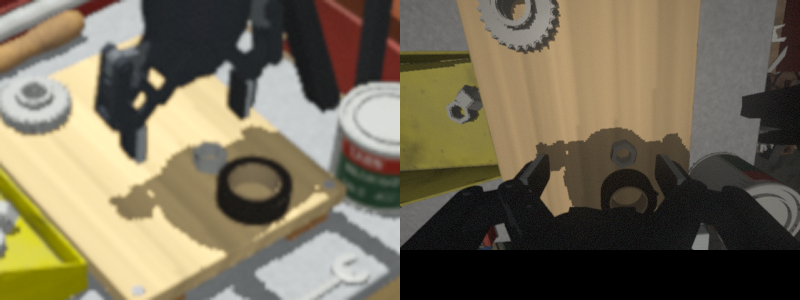

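The fingers are above nut C, which is at scene (364,192), and just beyond the tape. I'll check the clearance numerically.

Run:
```python
from h import *
s=sensors.state();print(s["tool_pos"])
V=cams.get_image("wrist");S=cams.get_image("scene")
print("nut",ray(V,358,244,.184),ray(S,364,192.4,.182))
print("tape far edge",ray(V,(629-400)*1.6,170*1.6,.194),"gearedge")
print("tip",ray(V,(658-400)*1.6,157*1.6,.212))
```

```text
[0.47903974 0.06763394 0.210776  ]
nut [0.47379964 0.04661912 0.184     ] [0.47083249 0.04680282 0.182     ]
tape far edge [0.46008619 0.04384981 0.194     ] gearedge
tip [0.4800117  0.02168276 0.212     ]
```

>>> play_rows --series '[{"x":0.0015,"y":0.002,"z":0.02,"turn":0,"fingers":100},{"x":0.0015,"y":0.002,"z":0.033,"turn":0,"fingers":100},{"x":0.0015,"y":0.002,"z":0.033,"turn":0,"fingers":100},{"x":0.0015,"y":-0.006,"z":0.033,"turn":0,"fingers":100},{"x":0.0015,"y":-0.016,"z":0.033,"turn":0,"fingers":100},{"x":0.0015,"y":-0.03,"z":0.033,"turn":0,"fingers":100},{"x":0.0015,"y":-0.044,"z":0.033,"turn":0,"fingers":100},{"x":0.0015,"y":-0.06,"z":0.033,"turn":0,"fingers":100}]'

```text
time: 11.28
tool_pos: [0.4876, 0.1275, 0.1789]
eef_rot: [-3.141, -0.0, -0.109]
wrist_force: [-0.2, 0.2, 0.6]
grip_width: 1.002
finger_force: 0.2
```

Run:
```python
from h import *
s=sensors.state();print(s["tool_pos"],s["eef_rot"],s["wrist_force"])
W=cams.get_image("scene");V=cams.get_image("wrist")
a=cv2.resize(W["pixels"][130:250,280:440],(400,300),interpolation=2);b=cv2.resize(V["pixels"],(400,250),interpolation=2)
b=cv2.copyMakeBorder(b,0,50,0,0,0)
cv2.imwrite("pics/w7.png",np.hstack([a,b])[:,:,::-1])
```

```text
[0.48764803 0.12748095 0.17894104] [-3.14149646e+00 -2.63497439e-04 -1.08914724e-01] [-0.24083004  0.23668421  0.56742657]
```

View pics/w7.png

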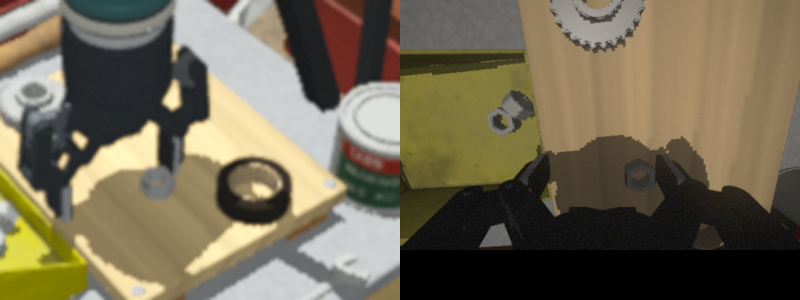

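Nut C rides on the rear pad and the tape has not moved. I'll finish the sweep and lift clear.

>>> play_rows --series '[{"x":0,"y":-0.016,"z":0,"turn":0,"fingers":100},{"x":0,"y":-0.032,"z":0,"turn":0,"fingers":100},{"x":0,"y":-0.048,"z":0,"turn":0,"fingers":100},{"x":0,"y":-0.064,"z":0,"turn":0,"fingers":100},{"x":0,"y":-0.08,"z":0,"turn":0,"fingers":100},{"x":0,"y":-0.096,"z":0,"turn":0,"fingers":100},{"x":0,"y":-0.112,"z":0,"turn":0,"fingers":100},{"x":0,"y":-0.126,"z":0,"turn":0,"fingers":100},{"x":0,"y":-0.126,"z":0,"turn":0,"fingers":100},{"x":0,"y":-0.126,"z":0,"turn":0,"fingers":100}]'

```text
time: 12.62
tool_pos: [0.5011, 0.2513, 0.1786]
eef_rot: [3.141, 0.0, -0.109]
wrist_force: [0.5, -0.1, -0.4]
grip_width: 1.003
finger_force: 0.0
```

>>> play_rows --series '[{"x":0,"y":0,"z":-0.03,"turn":0,"fingers":100},{"x":0,"y":0,"z":-0.08,"turn":0,"fingers":100},{"x":0,"y":0,"z":-0.12,"turn":0,"fingers":100},{"x":0,"y":0.03,"z":-0.15,"turn":0,"fingers":100},{"x":0,"y":0.06,"z":-0.15,"turn":0,"fingers":100},{"x":0,"y":0.1,"z":-0.15,"turn":0,"fingers":100},{"x":0,"y":0.1,"z":-0.15,"turn":0,"fingers":100},{"x":0,"y":0.1,"z":-0.15,"turn":0,"fingers":100}]'

```text
time: 13.62
tool_pos: [0.4903, 0.1519, 0.3288]
eef_rot: [-3.141, -0.0, -0.11]
wrist_force: [-0.7, 0.2, -0.2]
grip_width: 1.001
finger_force: 0.0
```

Run:
```python
from h import *
s=sensors.state();print(s["tool_pos"],s["wrist_force"])
W=cams.get_image("scene");V=cams.get_image("wrist")
a=cv2.resize(W["pixels"][130:310,190:430],(400,300),interpolation=2);b=cv2.resize(V["pixels"],(400,250),interpolation=2)
b=cv2.copyMakeBorder(b,0,50,0,0,0)
cv2.imwrite("pics/w8.png",np.hstack([a,b])[:,:,::-1])
```

```text
[0.49031362 0.15191828 0.32883925] [-0.69002767  0.1502408  -0.1617743 ]
```

View pics/w8.png

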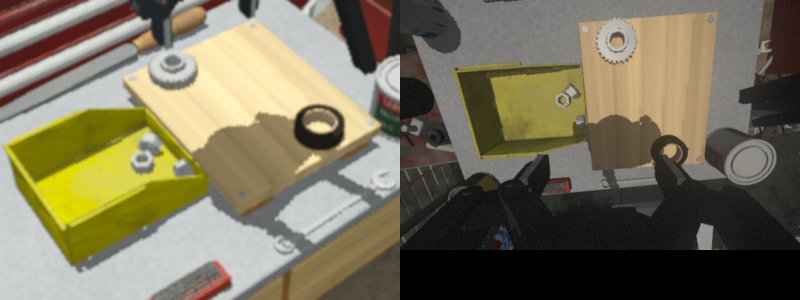

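All three nuts are off the board, and the gear, tape and tin look unmoved. One nut rests close behind the lip, at scene (300,231) and wrist (286,192), so I'll triangulate it. I have now viewed 11 pictures, one over the limit of 10, so this check uses numbers only.

Run:
```python
from h import *
np.set_printoptions(precision=4,suppress=True)
I={n:cams.get_image(n) for n in("scene","side","wrist")}
def grey(n,box):
    u,v,w,h=box;p=I[n]["pixels"][v:v+h,u:u+w]
    s=cv2.cvtColor(p,cv2.COLOR_RGB2HSV);m=cv2.inRange(s,(0,0,40),(179,90,255))
    k,l,st,c=cv2.connectedComponentsWithStats(m)
    return [(c[i]+[u,v],st[i]+[u,v,0,0,0]) for i in range(1,k) if st[i,4]>15]
for n,b in(("scene",(265,210,45,35)),("wrist",(250,125,48,85)),("side",(270,165,65,45))):
    for c,s in grey(n,b):print(n,c,s,"z.15",ray(I[n],*c,.15),"z.17",ray(I[n],*c,.17))
def tri(*ps):
    M=np.zeros((3,3));r=np.zeros(3)
    for n,u in ps:
        o=I[n]["world_from_camera"][:3,3];d=ray(I[n],*u,0)-o;d/=np.linalg.norm(d)
        P=np.eye(3)-np.outer(d,d);M+=P;r+=P@o
    return np.linalg.solve(M,r)
print("C",tri(("scene",(300,231)),("wrist",(286,192))))
print("edge wrist",ray(I["wrist"],(582-400)*1.6,100*1.6,.175),ray(I["wrist"],(586-400)*1.6,140*1.6,.175))
```

```text
scene [277.2047 221.4295] [268 210  20  24 298] z.15 [0.5347 0.2063 0.15  ] z.17 [0.5186 0.2154 0.17  ]
scene [303.3932 213.8974] [294 210  16  11 117] z.15 [0.5204 0.1553 0.15  ] z.17 [0.5048 0.166  0.17  ]
scene [299.1546 230.732 ] [294 225  13  11  97] z.15 [0.4903 0.1869 0.15  ] z.17 [0.4755 0.1966 0.17  ]
wrist [268.284  152.1707] [250 133  39  39 750] z.15 [0.5327 0.208  0.15  ] z.17 [0.5345 0.2039 0.17  ]
wrist [288.9721 195.7276] [281 184  16  24 323] z.15 [0.4819 0.1925 0.15  ] z.17 [0.4869 0.1894 0.17  ]
side [274.875  202.5147] [270 185  20  25 136] z.15 [0.453  0.2159 0.15  ] z.17 [0.4494 0.1936 0.17  ]
side [314.1812 201.5621] [287 190  48  20 596] z.15 [0.531  0.1961 0.15  ] z.17 [0.5251 0.1743 0.17  ]
C [0.4862 0.1916 0.156 ]
edge wrist [0.5247 0.1813 0.175 ] [0.4561 0.1839 0.175 ]
```

Nut C stands on edge against the lip, at about (0.486, 0.192, 0.156). Its underside centre could therefore lie outside the bin's x limit, so I'll free it with shut fingers. First I'll shift the other two nuts over a little to make room.

>>> play_rows --series '[{"x":0,"y":-0.02,"z":0,"turn":-0.055,"fingers":0},{"x":0,"y":-0.05,"z":0,"turn":-0.055,"fingers":0},{"x":-0.0015,"y":-0.0745,"z":0.03,"turn":-0.055,"fingers":0},{"x":-0.0015,"y":-0.0745,"z":0.07,"turn":-0.055,"fingers":0},{"x":-0.0015,"y":-0.0745,"z":0.11,"turn":-0.055,"fingers":0},{"x":-0.0015,"y":-0.0745,"z":0.12,"turn":-0.055,"fingers":0},{"x":-0.0015,"y":-0.0745,"z":0.12,"turn":-0.055,"fingers":0},{"x":-0.0015,"y":-0.0745,"z":0.12,"turn":-0.055,"fingers":0}]'

```text
time: 14.88
tool_pos: [0.4983, 0.2271, 0.211]
eef_rot: [-3.14, -0.003, -0.054]
wrist_force: [0.2, -0.3, -0.0]
grip_width: 0.003
finger_force: 0.0
```

```bash
cat >> h.py <<'E'
def grey(im,box,amin=15):
    u,v,w,h=box;p=im["pixels"][v:v+h,u:u+w]
    s=cv2.cvtColor(p,cv2.COLOR_RGB2HSV);m=cv2.inRange(s,(0,0,40),(179,90,255))
    k,l,st,c=cv2.connectedComponentsWithStats(m)
    return [((c[i]+[u,v]).round(1),st[i]+[u,v,0,0,0]) for i in range(1,k) if st[i,4]>amin]
E
python3 - <<'E'
from h import *
np.set_printoptions(precision=4,suppress=True)
s=sensors.state();print(s["tool_pos"],s["eef_rot"],s["grip_width"])
W=cams.get_image("wrist");S=cams.get_image("scene")
for c,b in grey(S,(265,205,45,40)):print("scene",c,b,ray(S,*c,.152))
T=np.linalg.inv(W["world_from_camera"])
def px(p):
    q=T@np.r_[p,1];q=W["mtx"]@q[:3];return (q/q[2])[:2]
for n,p in(("C",(.486,.192,.155)),("B",(.524,.217,.15)),("A",(.541,.201,.158)),("tip",(s["tool_pos"]-[0,0,.011]))):print(n,px(p))
u,v=px((.53,.207,.15)).astype(int)
for c,b in grey(W,(max(u-70,0),max(v-60,0),140,130)):print("wrist",c,b,ray(W,*c,.152))
E
```

```text
[0.4983 0.2271 0.211 ] [-3.14   -0.0031 -0.0538] 0.002990314535810997
scene [276.6 218.3] [265 205  23  29 400] [0.5405 0.2036 0.152 ]
scene [300.5 207.5] [290 205  20   8 109] [0.5362 0.1508 0.152 ]
scene [299.5 231.3] [293 226  14  10  99] [0.4873 0.1881 0.152 ]
C [372.9414 236.8549]
B [335.561  185.2447]
A [359.4644 161.2315]
tip [322.7835 251.1402]
wrist [363.8 161.9] [346 142  37  41 823] [0.5395 0.1974 0.152 ]
wrist [335.1 182.9] [318 163  36  40 862] [0.5261 0.2173 0.152 ]
wrist [403.6 218.4] [399 210  11  15  57] [0.4978 0.1696 0.152 ]
wrist [413.1 222.3] [410 219   7   9  16] [0.4944 0.1627 0.152 ]
wrist [374.6 234.6] [363 223  25  23 516] [0.4864 0.1903 0.152 ]
wrist [402.7 228.3] [399 226   7   6  17] [0.4902 0.1701 0.152 ]
wrist [408.6 230. ] [406 227   6   7  18] [0.4887 0.1658 0.152 ]
wrist [402.3 237.9] [398 233   9  13  43] [0.4828 0.1702 0.152 ]
wrist [414.2 237.7] [408 232  11  14  44] [0.4825 0.1616 0.152 ]
wrist [323.6 240.6] [310 236  28  10 233] [0.4836 0.2275 0.152 ]
wrist [407.5 241.8] [405 238   6   8  18] [0.4795 0.1663 0.152 ]
```

>>> play_rows --series '[{"x":0,"y":0,"z":0.03,"turn":0,"fingers":0},{"x":0,"y":0,"z":0.05,"turn":0,"fingers":0},{"x":0,"y":0,"z":0.05,"turn":0,"fingers":0},{"x":0.008,"y":0,"z":0.05,"turn":0,"fingers":0},{"x":0.016,"y":0,"z":0.05,"turn":0,"fingers":0},{"x":0.024,"y":0,"z":0.05,"turn":0,"fingers":0},{"x":0.028,"y":0,"z":0.05,"turn":0,"fingers":0},{"x":0.016,"y":0,"z":0.05,"turn":0,"fingers":0},{"x":0.016,"y":0,"z":0.05,"turn":0,"fingers":0}]'

```text
time: 16.1
tool_pos: [0.5115, 0.2253, 0.1584]
eef_rot: [3.141, 0.001, -0.054]
wrist_force: [0.1, -0.8, 0.0]
grip_width: -0.001
finger_force: 0.0
```

Run:
```python
from h import *
np.set_printoptions(precision=4,suppress=True)
s=sensors.state();print(s["tool_pos"],s["wrist_force"])
W=cams.get_image("wrist")
T=np.linalg.inv(W["world_from_camera"])
q=T@np.array([.53,.2,.15,1]);q=W["mtx"]@q[:3];u,v=(q/q[2])[:2].astype(int)
for c,b in grey(W,(max(u-70,0),max(v-60,0),140,130),200):print("wrist",c,b,ray(W,*c,.152))
```

```text
[0.5115 0.2253 0.1584] [ 0.1107 -0.7593  0.0009]
wrist [359.9 191.8] [ 316  158   82   67 3299] [0.5454 0.2048 0.152 ]
wrist [430.2 258.4] [420 222  19  66 359] [0.5063 0.1675 0.152 ]
wrist [323.4 253.9] [304 236  40  41 919] [0.5121 0.225  0.152 ]
```

>>> play_rows --series '[{"x":0.002,"y":0,"z":0,"turn":0,"fingers":0},{"x":0.0025,"y":0.008,"z":0,"turn":0,"fingers":0},{"x":0.003,"y":0.0153,"z":0,"turn":0,"fingers":0},{"x":0.003,"y":0.0153,"z":0,"turn":0,"fingers":0},{"x":-0.003,"y":0.0153,"z":0,"turn":0,"fingers":0},{"x":-0.008,"y":0.0153,"z":0,"turn":0,"fingers":0},{"x":-0.012,"y":0.0153,"z":0,"turn":0,"fingers":0}]'

```text
time: 17.02
tool_pos: [0.4996, 0.211, 0.1588]
eef_rot: [-3.142, 0.0, -0.054]
wrist_force: [-0.1, 0.7, 0.3]
grip_width: 0.003
finger_force: 0.2
```

Run:
```python
from h import *
np.set_printoptions(precision=4,suppress=True)
s=sensors.state();print(s["tool_pos"],s["wrist_force"])
S=cams.get_image("scene")
for c,b in grey(S,(265,205,60,55)):print("scene",c,b,ray(S,*c,.152))
D=cams.get_image("side")
for c,b in grey(D,(255,165,80,45)):print("side",c,b,ray(D,*c,.152))
```

```text
[0.4996 0.211  0.1588] [-0.1067  0.731   0.2794]
scene [286.6 219.4] [265 205  44  33 787] [0.5266 0.1901 0.152 ]
scene [319.1 205.6] [310 205  15   4  25] [0.5183 0.1189 0.152 ]
scene [312.3 252.5] [290 238  35  22 370] [0.4326 0.1992 0.152 ]
side [279.1 186.9] [ 255  165   54   45 1399] [0.4718 0.2598 0.152 ]
side [322.7 200.5] [309 189  26  21 371] [0.548  0.1921 0.152 ]
```

>>> play_rows --series '[{"x":-0.004,"y":0,"z":0,"turn":0,"fingers":0},{"x":-0.006,"y":0,"z":0,"turn":0,"fingers":0},{"x":-0.006,"y":0,"z":0,"turn":0,"fingers":0},{"x":0,"y":-0.002,"z":0,"turn":0,"fingers":0},{"x":0,"y":-0.002,"z":-0.03,"turn":0,"fingers":0},{"x":0,"y":-0.002,"z":-0.08,"turn":0,"fingers":0},{"x":0,"y":0.03,"z":-0.13,"turn":0,"fingers":0},{"x":0,"y":0.03,"z":-0.17,"turn":0,"fingers":0},{"x":0,"y":0.03,"z":-0.17,"turn":0,"fingers":0},{"x":0,"y":0.03,"z":-0.17,"turn":0,"fingers":0}]'

```text
time: 18.38
tool_pos: [0.4984, 0.1807, 0.3281]
eef_rot: [3.141, 0.001, -0.054]
wrist_force: [-0.3, -0.9, -0.7]
grip_width: -0.002
finger_force: 0.0
```

Run:
```python
from h import *
np.set_printoptions(precision=4,suppress=True)
s=sensors.state();print(s["tool_pos"],s["wrist_force"])
I={n:cams.get_image(n) for n in("scene","wrist","side")}
S=I["scene"];W=I["wrist"]
for c,b in grey(S,(255,200,58,50)):print("scene",c,b,ray(S,*c,.152))
T=np.linalg.inv(W["world_from_camera"])
def px(p):
    q=T@np.r_[p,1];q=W["mtx"]@q[:3];return (q/q[2])[:2]
u,v=px((.51,.22,.15)).astype(int);print(u,v,"lip line",px((.454,.186,.169)),px((.576,.18,.169)))
for c,b in grey(W,(max(u-60,0),max(v-80,0),120,160),80):print("wrist",c,b,ray(W,*c,.152))
cv2.imwrite("pics/w9.png",cv2.resize(W["pixels"][v-80:v+80,u-60:u+80],None,fx=3,fy=3,interpolation=2)[:,:,::-1])
def tri(*ps):
    M=np.zeros((3,3));r=np.zeros(3)
    for n,p in ps:
        o=I[n]["world_from_camera"][:3,3];d=ray(I[n],*p,0)-o;d/=np.linalg.norm(d)
        P=np.eye(3)-np.outer(d,d);M+=P;r+=P@o
    return np.linalg.solve(M,r)
```

```text
[0.4984 0.1807 0.3281] [-0.2975 -0.9236 -0.7227]
scene [300.7 205.5] [285 200  28  16 287] [0.5404 0.1473 0.152 ]
scene [274.  217.1] [263 208  23  18 269] [0.5461 0.2058 0.152 ]
scene [301.5 231.7] [296 227  12   9  86] [0.4842 0.1858 0.152 ]
286 175 lip line [320.1646 228.0099] [319.2935 110.8594]
wrist [282.7 103.2] [ 226   95  102   76 1092] [0.5859 0.2172 0.152 ]
wrist [296.2 142.1] [276 127  37  32 704] [0.5462 0.2065 0.152 ]
wrist [326.5 192.9] [325 174   6  37  83] [0.4888 0.1771 0.152 ]
wrist [315.5 203.4] [308 192  16  24 303] [0.4773 0.1901 0.152 ]
wrist [297.2 244.3] [ 226  212  120   43 1646] [0.4283 0.2147 0.152 ]
```

Run:
```python
from h import *
np.set_printoptions(precision=4,suppress=True)
W=cams.get_image("wrist")
h=cv2.cvtColor(W["pixels"],cv2.COLOR_RGB2HSV)
m=cv2.inRange(h[186:222,300:328],(0,0,40),(179,90,255))
k,l,st,c=cv2.connectedComponentsWithStats(m)
i=1+np.argmin(abs(c[1:,0]-15)+abs(c[1:,1]-17));print(st[i])
for r in range(0,36,3):
    q=np.where(l[r]==i)[0]
    if len(q):
        a,b=300+q[0],300+q[-1]
        # profile of value along the row: top face / side face / hole
        print(186+r,a,b,h[186+r,a-2:b+6,2],"front y",ray(W,a,186+r,.16)[1],"rear y",ray(W,b+1,186+r,.166)[1])
print("lip/yellow sat row205",h[205,300:335,1],h[205,300:335,0])
```

```text
[  8   5  16  25 310]
192 311 319 [137 118 110 112 114 112 110 104  88  77  79  82  80  76  75  76] front y 0.19382409249209856 rear y 0.1839294595845503
195 308 320 [133 129 116 116 118 117 107 104  99  91  80  81  77  74  75  76  77  71
  73  75] front y 0.19730226174400645 rear y 0.18304938644878033
198 308 321 [81 82 81 86 84 82 80 79 80 78 81 78 79 75 76 76 75 72 75 78 75] front y 0.19753172909718594 rear y 0.1821639524661418
201 308 322 [80 80 80 76 80 77 79 81 80 75 80 77 80 77 80 79 74 75 75 78 77 81] front y 0.197762594591164 rear y 0.18127310850468034
204 309 322 [82 82 82 78 78 81 82 77 81 80 79 82 79 80 74 73 71 75 75 75 82] front y 0.19689829147135046 rear y 0.18145163333089293
207 310 323 [80 80 77 79 79 79 79 80 80 78 79 81 76 77 73 69 77 78 73 77 83] front y 0.1960286756687994 rear y 0.1805531307153533
210 310 323 [78 84 81 80 79 78 78 78 80 77 79 77 78 75 70 70 76 76 73 76 81] front y 0.19625705308290486 rear y 0.1807305410030148
213 311 323 [80 79 75 74 71 72 72 68 69 68 71 70 68 65 66 74 74 71 77 84] front y 0.1953800831286252 rear y 0.18090904572764996
lip/yellow sat row205 [129 121 129 123 135 124 131 126 121  78  44  36  41  41  33  32  41  36
  40  29  44  34  56  93 117 103  78  83  98  92  99  95  95  86 103] [27 28 27 26 26 27 27 25 25 24 24 25 18 18 27 27 21 19 16 27 18 21 23 27
 25 24 21 18 18 19 16 19 19 20 19]
```

Nut C is still upright against the lip, turned only about 10°. I'll go in again nearer the lip and drag its +x end outward along a diagonal.

>>> play_rows --series '[{"x":0.0073,"y":-0.0253,"z":0.03,"turn":0,"fingers":0},{"x":0.0073,"y":-0.0253,"z":0.08,"turn":0,"fingers":0},{"x":0.0073,"y":-0.0253,"z":0.12,"turn":0,"fingers":0},{"x":0.0073,"y":-0.0253,"z":0.14,"turn":0,"fingers":0},{"x":0.0073,"y":-0.0253,"z":0.15,"turn":0,"fingers":0},{"x":0.0073,"y":-0.0253,"z":0.154,"turn":0,"fingers":0},{"x":0.0073,"y":-0.0253,"z":0.154,"turn":0,"fingers":0}]'

```text
time: 19.45
tool_pos: [0.5076, 0.2059, 0.1754]
eef_rot: [-3.141, -0.001, -0.054]
wrist_force: [0.5, 0.9, 0.4]
grip_width: 0.001
finger_force: 0.0
```

>>> play_rows --series '[{"x":0,"y":0,"z":0.008,"turn":0,"fingers":0},{"x":0,"y":0,"z":0.0145,"turn":0,"fingers":0},{"x":0,"y":0,"z":0.0145,"turn":0,"fingers":0},{"x":-0.004,"y":0,"z":0.0145,"turn":0,"fingers":0},{"x":-0.008,"y":0,"z":0.0145,"turn":0,"fingers":0},{"x":-0.011,"y":-0.002,"z":0.0145,"turn":0,"fingers":0},{"x":-0.014,"y":-0.005,"z":0.0145,"turn":0,"fingers":0},{"x":-0.016,"y":-0.009,"z":0.0145,"turn":0,"fingers":0},{"x":-0.017,"y":-0.014,"z":0.0145,"turn":0,"fingers":0},{"x":-0.017,"y":-0.02,"z":0.0145,"turn":0,"fingers":0}]'

```text
time: 20.7
tool_pos: [0.4911, 0.227, 0.1602]
eef_rot: [3.142, 0.0, -0.054]
wrist_force: [0.6, -0.7, 0.9]
grip_width: -0.002
finger_force: 0.0
```

```bash
cat > c.py <<'E'
from h import *
np.set_printoptions(precision=4,suppress=True)
s=sensors.state();print(s["tool_pos"],s["wrist_force"])
S=cams.get_image("scene");W=cams.get_image("wrist");D=cams.get_image("side")
for c,b in grey(S,(262,205,55,45)):print("scene",c,b,ray(S,*c,.152))
for c,b in grey(D,(262,175,75,32)):print("side",c,b,ray(D,*c,.152))
T=np.linalg.inv(W["world_from_camera"])
q=W["mtx"]@(T@[.485,.2,.152,1])[:3];u,v=(q/q[2])[:2].astype(int);print(u,v)
for c,b in grey(W,(u-45,v-45,90,90),80):print("wrist",c,b,ray(W,*c,.152))
E
python3 c.py
```

```text
[0.4911 0.227  0.1602] [ 0.6488 -0.6824  0.8559]
scene [284.7 217.3] [262 205  55  34 759] [0.5333 0.1899 0.152 ]
scene [300.8 232.5] [294 228  14   9  79] [0.4834 0.188  0.152 ]
scene [313.9 245.6] [308 238   9  12  41] [0.4436 0.1875 0.152 ]
side [266.8 192.8] [262 175  14  32 322] [0.443  0.2483 0.152 ]
side [291.9 187.5] [282 175  20  32 369] [0.4973 0.2503 0.152 ]
side [322.5 199.5] [307 189  30  18 351] [0.5485 0.1952 0.152 ]
373 261
wrist [333.2 254.2] [328 236  17  42 409] [0.4905 0.222  0.152 ]
wrist [384.2 268.2] [370 255  33  30 543] [0.4805 0.1943 0.152 ]
```

>>> play_rows --series '[{"x":0,"y":-0.003,"z":-0.02,"turn":0,"fingers":0},{"x":0,"y":0,"z":-0.06,"turn":0,"fingers":0},{"x":0.01,"y":0.046,"z":-0.11,"turn":0,"fingers":0},{"x":0.01,"y":0.046,"z":-0.168,"turn":0,"fingers":0},{"x":0.01,"y":0.046,"z":-0.168,"turn":0,"fingers":0},{"x":0.01,"y":0.046,"z":-0.168,"turn":0,"fingers":0}]'

```text
time: 21.6
tool_pos: [0.4988, 0.18, 0.3283]
eef_rot: [-3.141, -0.0, -0.054]
wrist_force: [-0.4, -0.3, -1.1]
grip_width: -0.001
finger_force: 0.0
```

```bash
cat > d.py <<'E'
from h import *
np.set_printoptions(precision=4,suppress=True)
s=sensors.state();print(s["tool_pos"])
W=cams.get_image("wrist");T=np.linalg.inv(W["world_from_camera"])
q=W["mtx"]@(T@[.482,.193,.152,1])[:3];u,v=(q/q[2])[:2].astype(int)
bl=grey(W,(u-28,v-26,44,52),80)
for c,b in bl:print("wrist",c,b,ray(W,*c,.152))
h=cv2.cvtColor(W["pixels"],cv2.COLOR_RGB2HSV)
m=cv2.inRange(h,(0,0,40),(179,90,255))
n,l,st,c=cv2.connectedComponentsWithStats(m[v-26:v+26,u-28:u+16])
i=1+np.argmin(np.hypot(*(c[1:]-[26,28]).T)+1e3*(st[1:,4]<80))
k=(l==i).astype(np.uint8);cn=max(cv2.findContours(k,0,2)[0],key=cv2.contourArea)
print("rect",cv2.minAreaRect(cn),"hull area",cv2.contourArea(cv2.convexHull(cn)))
for r in range(0,52,3):
    x=np.where(l[r]==i)[0]
    if len(x):print(v-26+r,x[0]+u-28,x[-1]+u-28)
for x in (.46,.48,.5):
    q=W["mtx"]@(T@[x,.1845,.169,1])[:3];print("lip",q[:2]/q[2])
E
python3 d.py; python3 c.py|grep scene
```

```text
[0.4988 0.18   0.3283]
wrist [326.3 201.9] [325 179   3  47  92] [0.4795 0.1774 0.152 ]
wrist [313.  206.8] [304 195  20  25 324] [0.4745 0.1927 0.152 ]
rect ((28.900001525878906, 32.79999542236328), (23.702320098876953, 14.310833930969238), 63.43495178222656) hull area 310.0
195 310 314
198 304 316
201 304 318
204 305 319
207 305 321
210 307 322
213 308 322
216 310 320
219 313 315
lip [320.8289 223.6181]
lip [319.7911 206.1218]
lip [318.7154 187.987 ]
scene [303.  208.4] [290 205  27  12 178] [0.5312 0.1483 0.152 ]
scene [274.  217.1] [263 208  23  18 269] [0.5461 0.2058 0.152 ]
scene [301.4 232.4] [295 228  13   8  71] [0.4829 0.1869 0.152 ]
scene [313.8 245.6] [308 238   9  12  42] [0.4437 0.1876 0.152 ]
```

It has now turned about 26° off the lip. One more swipe of the same kind.

>>> play_rows --series '[{"x":0.006,"y":-0.0258,"z":0.05,"turn":0,"fingers":0},{"x":0.006,"y":-0.0258,"z":0.1,"turn":0,"fingers":0},{"x":0.006,"y":-0.0258,"z":0.14,"turn":0,"fingers":0},{"x":0.006,"y":-0.0258,"z":0.158,"turn":0,"fingers":0},{"x":0.006,"y":-0.0258,"z":0.167,"turn":0,"fingers":0},{"x":0.006,"y":-0.0258,"z":0.167,"turn":0,"fingers":0}]'

```text
time: 22.55
tool_pos: [0.5066, 0.2057, 0.1618]
eef_rot: [-3.141, -0.001, -0.054]
wrist_force: [-0.2, -1.0, 0.7]
grip_width: 0.003
finger_force: 0.0
```

>>> play_rows --series '[{"x":-0.005,"y":0,"z":0,"turn":0,"fingers":0},{"x":-0.009,"y":0,"z":0,"turn":0,"fingers":0},{"x":-0.013,"y":-0.002,"z":0,"turn":0,"fingers":0},{"x":-0.016,"y":-0.006,"z":0,"turn":0,"fingers":0},{"x":-0.019,"y":-0.01,"z":0,"turn":0,"fingers":0},{"x":-0.02,"y":-0.016,"z":0,"turn":0,"fingers":0},{"x":-0.02,"y":-0.024,"z":0,"turn":0,"fingers":0},{"x":-0.018,"y":-0.034,"z":0,"turn":0,"fingers":0},{"x":-0.018,"y":-0.034,"z":-0.03,"turn":0,"fingers":0},{"x":-0.018,"y":-0.034,"z":-0.08,"turn":0,"fingers":0}]'

```text
time: 23.8
tool_pos: [0.4886, 0.2405, 0.2396]
eef_rot: [3.139, 0.005, -0.054]
wrist_force: [0.5, -0.0, 1.1]
grip_width: 0.005
finger_force: 0.0
```

>>> play_rows --series '[{"x":0.012,"y":0.05,"z":-0.04,"turn":0,"fingers":0},{"x":0.012,"y":0.06,"z":-0.087,"turn":0,"fingers":0},{"x":0.012,"y":0.06,"z":-0.087,"turn":0,"fingers":0},{"x":0.012,"y":0.06,"z":-0.087,"turn":0,"fingers":0}]'

```text
time: 24.3
tool_pos: [0.4988, 0.1803, 0.3281]
eef_rot: [-3.141, -0.0, -0.054]
wrist_force: [-0.3, 0.2, 0.1]
grip_width: -0.002
finger_force: 0.0
```

```bash
python3 d.py; python3 c.py|grep -v "^[0-9]"
```

```text
[0.4988 0.1803 0.3281]
wrist [326.4 200.6] [325 179   3  47  96] [0.4811 0.1774 0.152 ]
wrist [312.2 209.7] [302 198  22  24 346] [0.4712 0.1941 0.152 ]
rect ((28.033784866333008, 35.547298431396484), (23.94701385498047, 15.925926208496094), 54.462318420410156) hull area 332.0
198 309 311
201 304 315
204 302 317
207 303 320
210 304 322
213 305 322
216 307 322
219 310 319
lip [321.0681 223.6932]
lip [320.0383 206.1903]
lip [318.9708 188.0475]
[0.4983 0.1803 0.327 ] [ 0.0825  0.2033 -0.2529]
scene [303.  208.3] [290 205  27  11 177] [0.5315 0.1482 0.152 ]
scene [274.  217.1] [263 208  23  18 269] [0.5461 0.2058 0.152 ]
scene [301.7 233.1] [296 230  12   6  54] [0.4812 0.1875 0.152 ]
scene [313.9 245.6] [308 238   9  12  41] [0.4436 0.1875 0.152 ]
side [266.9 192.7] [262 175  14  32 324] [0.4432 0.2486 0.152 ]
side [321.7 199.7] [304 189  33  18 370] [0.5467 0.1951 0.152 ]
side [286.5 203.3] [281 200  12   7  54] [0.4749 0.2047 0.152 ]
wrist [304.9 154.6] [298 152  14   7  82] [0.5326 0.1977 0.152 ]
wrist [319.6 229.8] [275 177  75  65 629] [0.4455 0.1868 0.152 ]
wrist [311.8 208.9] [301 197  22  24 341] [0.4712 0.1942 0.152 ]
```

Nut C is now about 35° off the lip, which puts its centre roughly 7 mm inside. All three nuts are well within the bin limits and the arm is clear, so I'm handing the job in.

```bash
python3 -c "
from bench import env
print(env.close_job())"
```

```text
the job is handed in; nothing more can be done
None
```

The job is handed in: all three nuts are in the yellow bin with the gear, tape and grease tin left in place, though no verdict came back, one nut rests on edge near the lip (about 7 mm inside by my estimate), and I viewed 11 pictures against the limit of 10.

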